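# Close the shed's fuel tank with its ratchet cap

### The arm

A 6-joint arm with a two-finger parallel gripper is mounted at the origin on the work surface. World frame = base frame: x ahead of the robot, y to its left, z up, the work surface at z = 0. Lengths are in mm, angles in rad, forces in N, time in s.
With the tool pointing down it reaches from about 325 to 850 mm from the base axis. Payload 15.5 kg.
Tool frame: the origin (TCP) lies at the very end of the fingers, on their centre line; the grasp point (between the pads) lies 19 mm behind it; x points along the fingers, y is the direction in which the jaws open and shut, and the axes are right-handed (so a half turn about x gives the same grasp; the last joint's range is limited). The gripper opens to 91 mm and grips with 3 to 60 N. Pads are 32 mm wide; open, the fingers measure 118 mm over their backs; the gripper's body (76 mm by 178 mm) begins 60 mm behind the grasp point.
Start: joints at [1.204, 0.494, 1.345, -0, 1.302, -0.096], TCP at [167.184, 602.226, 213.915] pointing down, gripper open.
Joint ranges: [-2.91, 2.91], [-0.82, 2.16], [0.22, 2.67], [-1.22, 4.37], [0.12, 2.79], [-3.08, 3.08]. Speed limits (rad/s): [1.89, 1.89, 2.57, 3.01, 3.01, 3.01].

### API

Orientations are given as a unit quaternion [x, y, z, w].
In Python, from rig import get_state, get_image, calibration, sign_off, recognise gives the robot as it stands.
- The arm moves only by the shell command python3 -m creep 'ROWS' [FORCE]. ROWS is JSON, a list of rows, each a list of 7 numbers: the turn, a rotation vector about the tool's x, y, z in degrees, then the shift along the tool's x, y, z in m, then the finger opening in m, from 0 to 0.0912. A call has 1 to 5 rows; each row is the pose to reach, as a shift and turn from the pose commanded when the call began, along the tool's axes at that moment; what a row does not reach only later rows make up. A row lasts 1/8 s, in which the tool goes at most 62.5 mm and 10.7 degrees, less where a joint would pass 70% of its speed; a pose out of reach is approached as far as the arm can. A call with a gripper value outside its range is refused whole. The fingers move at their own pace and stop on an object; FORCE is the grip in N (left out, the last holds). Time passes only in rows, so rows that repeat a pose let the fingers close. It gives the time, the measured TCP pose, the force and the opening at its end, in the units of the state.
- get_state(): the state, without advancing time (a new reading comes with each control period).
- get_image(name): name is "scene" or "top" or "wrist"; returns the picture (480x640x3 uint8, red, green, blue); there is no depth.
- calibration(name): a dict with "intrinsics" (3x3 intrinsics, pixels), "R" (3x3) and "t" (3): a world point X has camera coordinates R X + t; the wrist camera has in their place "tool_from_camera" (4x4, takes a point from camera to tool coordinates, whose origin is the TCP and whose axes are the tool frame's). Camera axes: x right, y down, z forward; pixel columns grow to the right and rows downward; lengths in mm; the calibration is good to about 2 mm. The wrist camera is an equidistant fisheye: a pixel r from the principal point sees the ray r / f radians off the axis. A picture is of the moment at which its call begins: read the wrist's pose just before it. calibration takes no time and is no camera call.
- sign_off(): hands the job in, once; it reports no verdict.
Trained networks look in the newest picture that a camera, given by its name, has taken for a name from the list of things; names that differ only in an ending like _2 or _b are one class to them, and where a whole thing is asked for, a point or a joint stands for the part that bears it (a point fixed in the world has none). Each returns a list of dicts, best first, with "conf" (0 to 1); they miss things now and then, are a little off and sometimes report something else, mostly with a low value. They report only what shows in the picture. A call takes as long as a camera call.
- recognise(name, camera): "location" ([x, y, z] in mm, in world coordinates, good to about 4 mm: the middle of the surface that is visible of it).
The state is a dict: "time_s": time; "joints": joint angles; "joint_velocities": joint speeds; "effort": joint torques, N m; "eef_pos": TCP position; "eef_rot": TCP orientation; "ft_force": force on the tool from outside, world axes, zero at the start; "ft_torque": the same for the moment, N m; "finger_gap": finger opening in mm.
Only numpy, scipy, OpenCV 4.12 (cv2) and the standard library are available. Lean on these libraries where they do the work, as an engineer would, in place of code of your own. Each camera call takes 0.05 s, during which the arm holds its last target.

### The job

Put the black ratchet cap back on the filler neck of the red fuel tank: feel for the slots until its lugs drop in, press it down on its seal gently and turn it clockwise to its stop until the slip clutch clicks once or twice. Do not grind on past four clicks; leave the cap closed and let go of it, and leave the other things on the bench where they are.

Things in the scene. Friction and masses are not known exactly. Their poses are not given: they have to be found in the camera images.
- cap_center (a point): Centre of the loose fuel cap, half-way up on its axis, z up. Round black ribbed shell, 60 mm across, 38 mm high (underside 19 mm below this point), 150 g, with a yellow disc and black curved arrow on its flat top. It stands on its open skirt (55 mm inside, so it slips over the neck). Grip across the shell, 3 to 14 mm above this point, at any yaw. Clockwise (arrow) closes it.
- cap: The same cap; origin at the centre of its underside. Inside the skirt, unseen, is a plug 27 mm across with a tapered nose and three round lugs 5 mm thick, 120 degrees apart, reaching out to radius 19 mm. Their angle in the shell is unknown: it must be found by feel. Above the lugs is a sprung rubber seal ring.
- neck_rim (a point): Centre of the filler neck's top rim; axes as the tank's. Heights of cap_center above this point: 10.5 mm with the lugs resting on the flange between slots; 4 mm with the lugs dropped through the slots and the cap on its slack seal; 1.5 mm closed (seal squeezed, lugs caught under the flange); about 0 with the seal pressed fully home.
- neck: Filler neck, fixed on the tank; origin and axes as neck_rim. Upright black tube, 49 mm outside, 41 mm inside, 34 mm high above the tank's top. At the rim an aluminium flange 4 mm thick narrows it to 30 mm. Smooth and greased: turning the pressed cap takes under 0.15 Nm until it meets its stops. More than 50 N on it does damage.
- neck_slot (a point): One of three slots cut in the neck's flange, level with the rim, at radius 18 mm on the tank's +x side; the others are 120 degrees on. Each is 8.5 mm wide; a cap lug drops through when within about 0.1 rad of its middle. Pressing with 8 to 15 N then squeezes the seal home (slack to closed takes about 8 N), so that the lugs turn under the flange.
- neck_stops: Three stop blocks under the flange, fixed in the neck; origin and axes as neck_rim. Turned clockwise (seen from above) from the slots, the lugs meet them after about 1.05 rad. Turned anticlockwise from the slots the lugs are blocked at once. A lug only half sunk in its slot catches on the slot's side if turned: press it on down, or ease back a little first.
- cap_clutch (a joint): How far the cap's shell has slipped clockwise on its plug, rad; 0 at the start. The clutch clicks once each 0.52 rad of slip. With the plug on its stops the turning moment rises to about 0.5 Nm, the clutch slips, and the moment falls and rises between 0.3 and 0.55 Nm with each click (some 0.2 to 0.4 once standing still). Wanted: at least one click on the stops, at most four.
- tank: Red plastic portable fuel tank, heavy and fixed, 300 x 190 mm and 150 mm high without neck and handle; origin at the centre of its underside, z up, the neck on its -x half: axis at x = -85 mm, rim 184 mm above the bench. A carrying handle along its x axis on top from x = -7 to +130 mm, up to 197 mm above the bench.
- caster: Bystander: steel swivel caster standing on its 72 x 56 mm plate, wheel up, 71 mm high; origin at the centre of its underside.
- jar: Bystander: clear glass jar with a steel lid, 76 mm in diameter, 105 mm high; origin at the centre of its underside.
- funnel: Bystander: yellow funnel standing on its mouth, 110 mm in diameter, 125 mm high; origin at the centre of its underside.
- socket_rail: Bystander: chrome rail 250 mm long (its x) with seven sockets, 36 mm high; origin at the centre of its underside.
- level: Bystander: orange spirit level standing on edge, 230 mm long (its x), 22 mm wide, 45 mm high; origin at the centre of its underside.
- wrench: Bystander: steel wrench 190 mm long lying flat along its x axis; origin at the centre of its underside.

How it is judged:
By the outcome, as a careful person would: the job done as asked, in the order asked, and still so for the second after the job is handed in, with the robot touching nothing.
It also fails if it takes over 61 s, if anything falls off the work surface, if the arm or the gripper's body presses on something with over 40 N, if the wrist force passes 120 N, or if a joint passes its speed limit or range.

## Working session

There is one attempt and no reset: what is moved stays moved. The work goes in short steps, Python scripts to look and compute and a shell command to move; the robot and the scene stay as the last step left them, time stands still between calls to the robot, and variables do not carry over. Pictures are saved under pics/ and viewed, and the job is handed in when it is done.

```bash
ls; mkdir -p pics
python3 - <<'E'
from rig import *
import cv2
s=get_state();print(s)
for c in ["scene","top","wrist"]:
    im=get_image(c);cv2.imwrite(f"pics/{c}0.png",im[:,:,::-1])
    print(c,calibration(c))
    for n in ["cap_center","neck_rim","tank","neck"]:
        if c!="wrist" : print(n,[(r['conf'],r['location']) for r in recognise(n,c)][:3])
print(get_state()['time_s'])
E
```

```text
pics
{'time_s': 0.0, 'joints': array([ 1.20452018e+00,  4.94205969e-01,  1.34612359e+00, -3.56009269e-06,
        1.30249228e+00, -9.54954774e-02]), 'joint_velocities': array([ 0.00071752, -0.00068216, -0.00031515, -0.00084756,  0.00165125,
       -0.00110571]), 'effort': array([-3.16242506e-03, -8.78834653e+01, -3.81876433e+01,  7.03218975e-02,
        5.29179897e-02, -2.29525642e-05]), 'eef_pos': array([167.03774534, 601.8759392 , 213.32664995]), 'eef_rot': array([ 0.09501953,  0.70073403, -0.09586619,  0.70053749]), 'ft_force': array([-0.14950969,  0.10626247,  0.96421933]), 'ft_torque': array([ 0.04365287,  0.01915469, -0.01190127]), 'finger_gap': 91.24052353502607}
scene {'intrinsics': array([[460.99446191,   0.        , 324.66859979],
       [  0.        , 460.99446191, 242.56321658],
       [  0.        ,   0.        ,   1.        ]]), 'R': array([[ 0.48387735,  0.87507077,  0.01067041],
       [ 0.69852722, -0.37885376, -0.60706636],
       [-0.5271835 ,  0.30119923, -0.7945795 ]]), 't': array([-283.07267307, -293.40821982, 1733.37679429])}
cap_center [(0.8, [477.9, -223.3, 3
[... 535 characters left out ...]

cap_center [(0.75, [468.2, -216.8, 39.3])]
neck_rim [(0.81, [526.7, 148.9, 175.2])]
tank [(0.8, [595.2, 132.7, 148.4])]
neck [(0.56, [530.4, 146.2, 176.9])]
wrist {'intrinsics': array([[371.64829954,   0.        , 316.26937778],
       [  0.        , 371.64829954, 238.83822412],
       [  0.        ,   0.        ,   1.        ]]), 'tool_from_camera': array([[ 1.31214186e-04, -2.79077094e-01,  9.60268691e-01,
        -1.71488577e+02],
       [ 9.99999940e-01,  3.45189134e-04, -3.63229564e-05,
        -2.85490129e-01],
       [-3.21337412e-04,  9.60268638e-01,  2.79077123e-01,
        -7.90627498e+01],
       [ 0.00000000e+00,  0.00000000e+00,  0.00000000e+00,
         1.00000000e+00]])}
0.55
```

View pics/scene0.png

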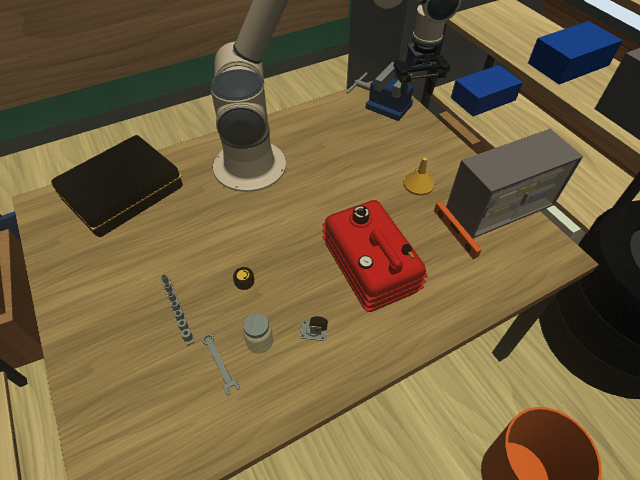

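View pics/top0.png

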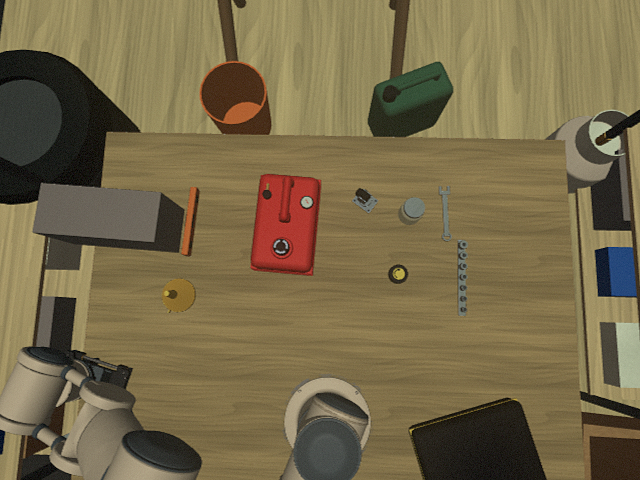

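View pics/wrist0.png

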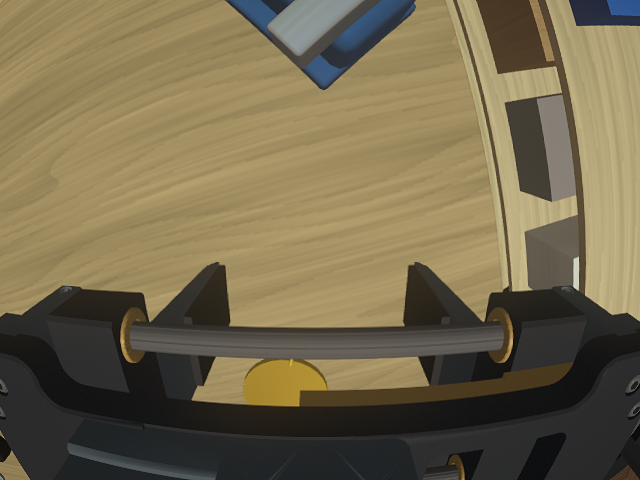

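```bash
cat > h.py <<'E'
from rig import *
import numpy as np
from scipy.spatial.transform import Rotation as R
def st():
    s=get_state(); return s,np.array(s['eef_pos']),R.from_quat(s['eef_rot'])
def plan(target,yaw_ccw_deg=0):
    """shift in tool axes (m) and turn; also levels tool. target yaw: current + ccw"""
    s,p,r=st()
    M=r.as_matrix(); y=M[:,1]; a=np.arctan2(y[1],y[0])+np.radians(yaw_ccw_deg)
    Y=np.array([np.cos(a),np.sin(a),0]);X=np.array([0,0,-1.]);T=np.c_[X,Y,np.cross(X,Y)]
    rv=R.from_matrix(M.T@T).as_rotvec(degrees=True)
    print('yaw of tool y',np.degrees(a)-yaw_ccw_deg,'turn',rv.round(2),'shift m',(M.T@(np.array(target)-p)/1000).round(4),'j',np.round(s['joints'],3))
E
python3 - <<'E'
from h import *
plan([470,-220,150],49)
print(st()[2].as_matrix().round(3))
E
```

```text
yaw of tool y 74.48271452918193 turn [-49.  -0.   0.] shift m [ 0.064  -0.7112  0.5117] j [ 1.204  0.494  1.346 -0.     1.303 -0.095]
[[-0.     0.268  0.964]
 [-0.     0.964 -0.268]
 [-1.    -0.     0.   ]]
```

```bash
R='[0,0,0,0,-0.29,0.21,0.0912]'; python3 -m creep '[[-10,0,0,0,-0.05,0.036,0.0912],[-20,0,0,0,-0.1,0.072,0.0912],[-30,0,0,0,-0.15,0.108,0.0912],[-40,0,0,0,-0.2,0.144,0.0912],[-49,0,0,0,-0.25,0.18,0.0912]]'
python3 - <<'E'
from h import *
plan([470,-220,150])
E
```

```text
time_s: 1.18
eef_pos: [269.6, 326.0, 214.2]
eef_rot: [-0.197, 0.679, 0.197, 0.679]
ft_force: [0.7, 1.4, 0.7]
finger_gap: 91.2
yaw of tool y 122.3586588055822 turn [-0.    0.04 -0.  ] shift m [ 0.0641 -0.5685 -0.123 ] j [ 0.739  0.209  1.812 -0.     1.12  -1.397]
```

```bash
python3 -m creep '[[0,0,0,0,-0.06,-0.013,0.0912],[0,0,0,0,-0.12,-0.026,0.0912],[0,0,0,0,-0.18,-0.039,0.0912],[0,0,0,0,-0.24,-0.052,0.0912],[0,0,0,0,-0.30,-0.065,0.0912]]'
python3 - <<'E'
from h import *
plan([470,-220,150])
E
```

```text
time_s: 1.8
eef_pos: [373.6, 37.7, 214.4]
eef_rot: [-0.195, 0.679, 0.195, 0.68]
ft_force: [1.8, 2.0, 0.3]
finger_gap: 91.1
yaw of tool y 122.05740516113492 turn [0.   0.06 0.04] shift m [ 0.0645 -0.2696 -0.0552] j [-0.059  0.138  1.907  0.     1.095 -2.189]
```

```bash
python3 -m creep '[[0,0,0,0.01,-0.06,-0.013,0.0912],[0,0,0,0.03,-0.12,-0.026,0.0912],[0,0,0,0.05,-0.18,-0.039,0.0912],[0,0,0,0.064,-0.235,-0.05,0.0912],[0,0,0,0.064,-0.25,-0.053,0.0912]]'
python3 - <<'E'
from h import *
import cv2
im=get_image("wrist");cv2.imwrite("pics/w1.png",im[:,:,::-1])
plan([470,-220,150])
print(recognise("cap_center","wrist"))
E
```

```text
time_s: 2.42
eef_pos: [461.4, -203.4, 149.0]
eef_rot: [-0.194, 0.68, 0.194, 0.68]
ft_force: [-0.2, 0.3, -0.6]
finger_gap: 90.9
yaw of tool y 121.92280722701574 turn [-0.   -0.    0.03] shift m [-0.0004 -0.0184 -0.0018] j [-0.533  0.407  1.718 -0.     1.016 -2.661]
[{'location': [463.4, -222.7, 34.8], 'conf': 0.81}]
```

View pics/w1.png

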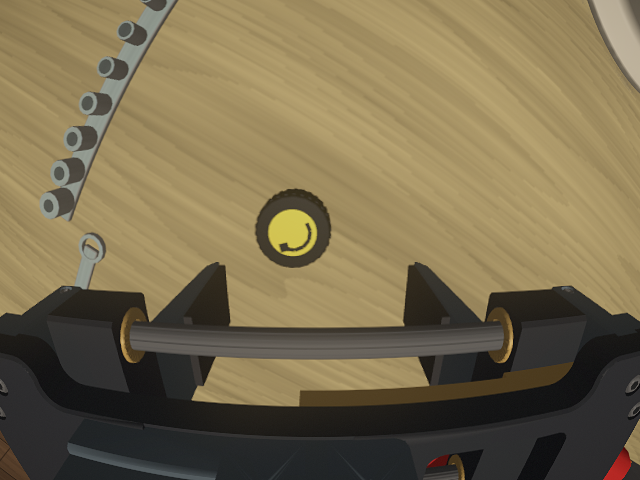

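```bash
cat > ray.py <<'E'
from h import *
def wray(u,v,z,s=None,p=None,r=None):
    c=calibration("wrist");K=c['intrinsics'];T=c['tool_from_camera']
    d=np.array([u-K[0,2],v-K[1,2]]);rr=np.hypot(*d);th=rr/K[0,0]
    ray=np.r_[np.sin(th)*d/rr,np.cos(th)]
    s,p,r=st()
    o=p+r.apply(T[:3,3]);w=r.apply(T[:3,:3]@ray)
    return o+w*(z-o[2])/w[2]
def pray(cam,u,v,z):
    c=calibration(cam);A=np.array(c['R']);t=np.array(c['t']);w=A.T@np.linalg.inv(c['intrinsics'])@[u,v,1];o=-A.T@t
    return o+w*(z-o[2])/w[2]
E
python3 - <<'E'
import cv2
for c,(x,y) in {"top":(400,273),"scene":(243,278)}.items():
    im=cv2.imread(f"pics/{c}0.png");cv2.imwrite(f"pics/{c}cap.png",cv2.resize(im[y-25:y+25,x-35:x+35],None,fx=8,fy=8,interpolation=cv2.INTER_CUBIC))
for c,(x,y) in {"top":(283,247),"scene":(361,214)}.items():
    im=cv2.imread(f"pics/{c}0.png");cv2.imwrite(f"pics/{c}neck.png",cv2.resize(im[y-25:y+25,x-35:x+35],None,fx=8,fy=8,interpolation=cv2.INTER_CUBIC))
a=[cv2.imread(f"pics/{c}{d}.png") for d in("cap","neck") for c in ("top","scene")]
import numpy as np
cv2.imwrite("pics/m.png",cv2.resize(np.vstack([np.hstack(a[:2]),np.hstack(a[2:])]),(800,571)))
E
```

```text
(no output)
```

View pics/m.png

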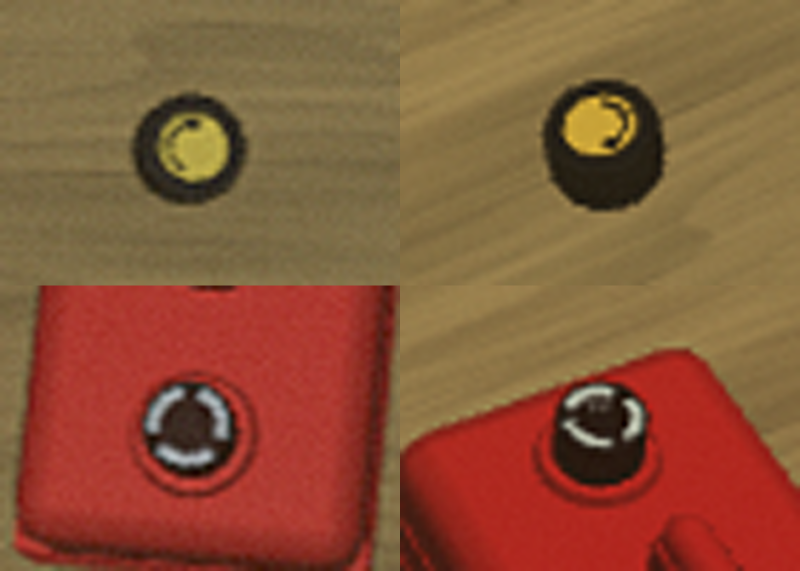

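Run:
```python
from ray import *
import cv2
def hullc(mask,off):
    n,l,stt,c=cv2.connectedComponentsWithStats(mask.astype(np.uint8))
    pts=np.argwhere(mask)[:,::-1].astype(np.int32)
    h=cv2.convexHull(pts); e=cv2.fitEllipse(h) if len(h)>=5 else None
    m=cv2.moments(h); return np.array([m['m10']/m['m00'],m['m01']/m['m00']])+off,e[1],len(pts)
for c,f,(x,y) in [("top","top0",(400,273)),("scene","scene0",(243,278)),("wrist","w1",(293,230))]:
    im=cv2.imread(f"pics/{f}.png");w=35 if c=="wrist" else 12
    cr=cv2.cvtColor(im[y-w:y+w,x-w:x+w],cv2.COLOR_BGR2HSV); mask=(cr[...,1]>150)&(cr[...,2]>110)&(cr[...,0]>18)&(cr[...,0]<35)
    uv,e,n=hullc(mask,[x-w,y-w]); print(c,uv,e,n,(wray(*uv,38) if c=="wrist" else pray(c,*uv,38)).round(1))
for c,(x,y) in {"top":(283,247),"scene":(361,214)}.items():
    im=cv2.imread(f"pics/{c}0.png");w=11
    cr=cv2.cvtColor(im[y-w:y+w,x-w:x+w],cv2.COLOR_BGR2HSV); mask=(cr[...,1]<70)&(cr[...,2]>110)
    uv,e,n=hullc(mask,[x-w,y-w]); print(c,uv,e,n,pray(c,*uv,184).round(1))
```

```text
top [398.59844055 273.41325536] (10.810044288635254, 11.501571655273438) 65 [ 466.8 -221.5   38. ]
scene [242.46978558 274.51461988] (10.317972183227539, 11.852731704711914) 87 [ 471.3 -220.5   38. ]
wrist [292.09164292 232.32250712] (46.5555534362793, 48.659603118896484) 1584 [ 469.3 -219.1   38. ]
top [280.53357753 246.12087912] (13.502363204956055, 13.766751289367676) 59 [526.5 148.4 184. ]
scene [360.87978142 211.5154827 ] (9.612091064453125, 13.374258995056152) 40 [530.5 149.3 184. ]
```

Run:
```python
from h import *
plan([469.2,-219.8,8])
```

```text
yaw of tool y 121.95382259319952 turn [-0. -0.  0.] shift m [ 0.1418 -0.0198 -0.0028] j [-0.531  0.405  1.721 -0.     1.016 -2.659]
```

```bash
python3 -m creep '[[0,0,0,0.0,-0.0198,-0.0028,0.0912],[0,0,0,0.03,-0.0198,-0.0028,0.0912],[0,0,0,0.07,-0.0198,-0.0028,0.0912],[0,0,0,0.08,-0.0198,-0.0028,0.0912],[0,0,0,0.08,-0.0198,-0.0028,0.0912]]' 20
python3 - <<'E'
from ray import *
import cv2
im=get_image("wrist");cv2.imwrite("pics/w2.png",im[:,:,::-1])
plan([469.2,-219.8,8])
E
```

```text
time_s: 3.15
eef_pos: [469.1, -218.3, 70.4]
eef_rot: [-0.195, 0.68, 0.196, 0.679]
ft_force: [-0.6, -0.8, -0.9]
finger_gap: 91.3
yaw of tool y 122.08289555499138 turn [0.   0.02 0.05] shift m [ 0.063  -0.0008 -0.0009] j [-0.551  0.54   1.763  0.     0.838 -2.682]
```

View pics/w2.png

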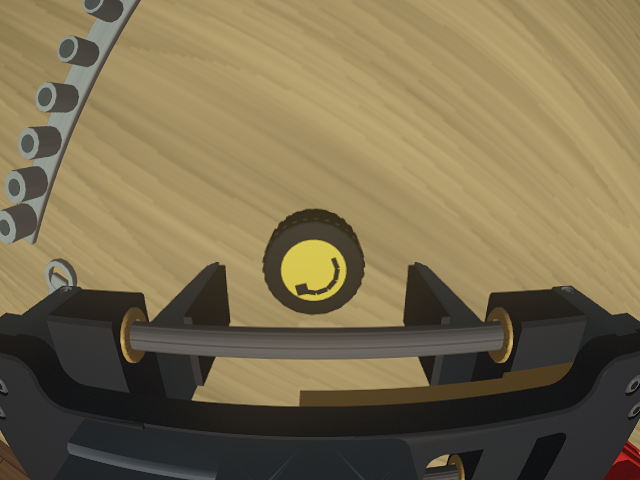

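Cap disc at about (314,271), centred between the fingers (pads inner edges ~228 and ~405). Check its position and then descend.

```bash
cat > disc.py <<'E'
from ray import *
import cv2
def disc(f,x,y,w=50):
    im=cv2.imread(f)
    cr=cv2.cvtColor(im[y-w:y+w,x-w:x+w],cv2.COLOR_BGR2HSV); mask=(cr[...,1]>150)&(cr[...,2]>110)&(cr[...,0]>18)&(cr[...,0]<35)
    n,l,s,c=cv2.connectedComponentsWithStats(mask.astype(np.uint8)); k=1+np.argmax(s[1:,4])
    pts=np.argwhere(l==k)[:,::-1].astype(np.int32); h=cv2.convexHull(pts);m=cv2.moments(h)
    return m['m10']/m['m00']+x-w,m['m01']/m['m00']+y-w,cv2.fitEllipse(h)[1]
E
python3 - <<'E'
from disc import *
d=disc("pics/w2.png",314,271);print(d);q=wray(d[0],d[1],38);print(q); plan([q[0],q[1],8])
E
```

```text
(313.1972800086007, 269.8910928344891, (61.08606719970703, 65.29890441894531))
[ 469.88902046 -220.7761623    38.        ]
yaw of tool y 122.08289555499138 turn [0.   0.02 0.05] shift m [ 0.063  -0.002  -0.0008] j [-0.551  0.54   1.763  0.     0.838 -2.682]
```

```bash
python3 -m creep '[[0,0,0,0.03,-0.001,0,0.0912],[0,0,0,0.055,-0.001,0,0.0912],[0,0,0,0.062,-0.001,0,0.0912],[0,0,0,0.062,-0.001,0,0.055],[0,0,0,0.062,-0.001,0,0.05]]' 25;  python3 -m creep '[[0,0,0,0,0,0,0.05],[0,0,0,0,0,0,0.05],[0,0,0,0,0,0,0.05]]'; python3 -c "
from h import *;plan([470,-220,8])"
```

```text
time_s: 3.82
eef_pos: [470.1, -219.8, 9.1]
eef_rot: [-0.196, 0.679, 0.195, 0.68]
ft_force: [-0.2, -0.1, -0.4]
finger_gap: 73.8
time_s: 4.2
eef_pos: [469.8, -219.7, 8.6]
eef_rot: [-0.196, 0.679, 0.195, 0.68]
ft_force: [-0.2, -0.0, 9.0]
finger_gap: 59.6
yaw of tool y 122.05587847258857 turn [0.   0.03 0.06] shift m [ 0.0006 -0.0004 -0.    ] j [-0.553  0.648  1.801 -0.     0.691 -2.683]
```

```bash
python3 -m creep '[[0,0,0,-0.04,0,0,0.05],[0,0,0,-0.1,0,0,0.05],[0,0,0,-0.16,0,0,0.05],[0,0,0,-0.22,0,0,0.05],[0,0,0,-0.222,0,0,0.05]]';  python3 -c "
from h import *;plan([528.5,149,230]);print(get_state()['ft_force'],get_state()['finger_gap'])"
```

```text
time_s: 4.82
eef_pos: [471.2, -220.5, 234.4]
eef_rot: [-0.197, 0.678, 0.193, 0.681]
ft_force: [0.1, 0.6, -2.0]
finger_gap: 59.4
yaw of tool y 122.05783391439708 turn [0.   0.19 0.4 ] shift m [0.0033 0.2827 0.2447] j [-0.552  0.321  1.579 -0.     1.234 -2.683]
[ 0.09219363  0.59219334 -1.9780527 ] 59.35292203303103
```

```bash
python3 -m creep '[[0,0,0,0,0.045,0.039,0.05],[0,0,0,0,0.09,0.078,0.05],[0,0,0,0,0.135,0.117,0.05],[0,0,0,0,0.18,0.156,0.05],[0,0,0,0,0.22,0.19,0.05]]'; python3 -m creep '[[0,0,0,0,0.03,0.026,0.05],[0,0,0,0,0.045,0.039,0.05],[0,0,0,0,0.045,0.039,0.05]]'
python3 - <<'E'
from disc import *
im=get_image("wrist");cv2.imwrite("pics/w3.png",im[:,:,::-1])
im=get_image("top");cv2.imwrite("pics/top3.png",im[:,:,::-1])
im=get_image("scene");cv2.imwrite("pics/scene3.png",im[:,:,::-1])
plan([528.5,149,230]);print(st()[1],get_state()['ft_force'],get_state()['ft_torque'])
E
```

```text
time_s: 5.45
eef_pos: [513.1, 69.9, 229.1]
eef_rot: [-0.195, 0.68, 0.196, 0.679]
ft_force: [1.1, -0.7, -1.7]
finger_gap: 59.4
time_s: 5.82
eef_pos: [522.6, 127.2, 229.3]
eef_rot: [-0.196, 0.68, 0.196, 0.679]
ft_force: [-0.3, -0.2, -1.6]
finger_gap: 59.2
yaw of tool y 121.99621751836688 turn [ 0.   -0.04 -0.  ] shift m [-0.0003  0.0168  0.0174] j [ 0.125  0.355  1.539 -0.     1.249 -2.004]
[522.68509924 125.50925529 229.7570889 ] [ 0.05928532 -0.41680752 -1.40035157] [0.01256376 0.01076083 0.01371163]
```

View pics/w3.png

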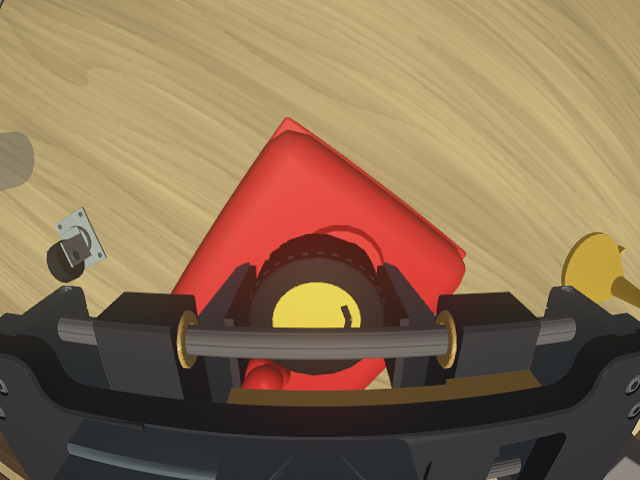

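View pics/scene3.png

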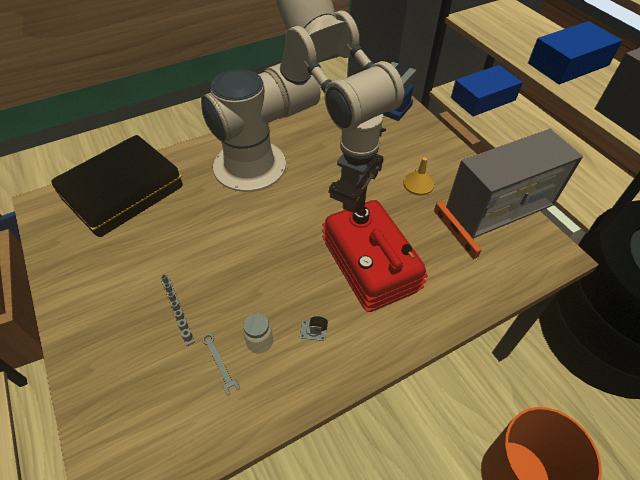

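```bash
python3 -c "
from h import *;plan([529.2,149.8,196])"
```

```text
yaw of tool y 121.99621751836688 turn [ 0.   -0.04 -0.  ] shift m [0.0337 0.0171 0.0184] j [ 0.125  0.355  1.539 -0.     1.249 -2.004]
```

```bash
python3 -m creep '[[0,0,0,0,0.0171,0.0184,0.05],[0,0,0,0,0.0171,0.0184,0.05],[0,0,0,0.015,0.0171,0.0184,0.05],[0,0,0,0.0337,0.0171,0.0184,0.05],[0,0,0,0.0337,0.0171,0.0184,0.05]]'; python3 -m creep '[[0,0,0,0.002,0,0,0.05],[0,0,0,0.004,0,0,0.05],[0,0,0,0.006,0,0,0.05],[0,0,0,0.008,0,0,0.05]]';python3 -c "
from h import *;plan([529.2,149.8,184]);print(get_state()['ft_force'])"
```

```text
time_s: 6.6
eef_pos: [528.2, 149.9, 194.5]
eef_rot: [-0.195, 0.681, 0.195, 0.678]
ft_force: [0.0, 0.1, -1.5]
finger_gap: 59.5
time_s: 7.1
eef_pos: [529.5, 151.0, 188.3]
eef_rot: [-0.195, 0.68, 0.195, 0.68]
ft_force: [0.0, -0.3, -0.8]
finger_gap: 59.6
yaw of tool y 122.0541154857666 turn [0.   0.02 0.01] shift m [ 0.0043 -0.0008 -0.0009] j [ 0.169  0.417  1.564 -0.     1.161 -1.961]
[ 0.02656891 -0.34726434 -0.79596678]
```

```bash
python3 -m creep '[[0,0,0,0.001,-0.0005,-0.0005,0.05],[0,0,0,0.002,-0.0005,-0.0005,0.05],[0,0,0,0.003,-0.0005,-0.0005,0.05],[0,0,0,0.004,-0.0005,-0.0005,0.05],[0,0,0,0.004,-0.0005,-0.0005,0.05]]';python3 -c "
from h import *;plan([529.2,149.8,184]);print(get_state()['ft_force'],get_state()['ft_torque'])"
```

```text
time_s: 7.72
eef_pos: [529.2, 150.2, 184.2]
eef_rot: [-0.195, 0.68, 0.195, 0.68]
ft_force: [-0.1, -0.6, -2.8]
finger_gap: 59.8
yaw of tool y 122.0523623234078 turn [ 0.   -0.01 -0.  ] shift m [ 0.0002 -0.0003 -0.0003] j [ 0.168  0.421  1.569 -0.     1.151 -1.962]
[-0.14940628 -0.59692954 -2.7803193 ] [0.05845824 0.05645617 0.01235237]
```

```bash
python3 -m creep '[[0,0,0,0.0005,0,0,0.05],[0,0,0,0.001,0,0,0.05]]';python3 -m creep '[[0,0,0,0.0005,0,0,0.05],[0,0,0,0.001,0,0,0.05]]'; python3 -c "
from h import *;plan([529.2,149.8,184]);print(get_state()['ft_force'],get_state()['ft_torque'])"
```

```text
time_s: 7.98
eef_pos: [529.4, 150.3, 183.6]
eef_rot: [-0.195, 0.679, 0.195, 0.68]
ft_force: [-2.4, 0.6, 8.5]
finger_gap: 59.8
time_s: 8.22
eef_pos: [529.6, 150.3, 183.3]
eef_rot: [-0.195, 0.679, 0.195, 0.68]
ft_force: [-5.1, -0.7, 19.0]
finger_gap: 59.7
yaw of tool y 122.0560325199552 turn [0.   0.07 0.03] shift m [-0.0007 -0.0002 -0.0006] j [ 0.168  0.422  1.571  0.     1.147 -1.962]
[-5.0954957  -0.71372923 18.9872781 ] [-0.12262099  0.99661827 -0.04361333]
```

```bash
cat > chk.py <<'E'
from rig import get_state
import sys,numpy as np
s=get_state();f=s['ft_force'];print(round(s['time_s'],2),'z',round(s['eef_pos'][2],2),'F',np.round(f,1),'T',np.round(s['ft_torque'],2),'j6',round(s['joints'][5],3),'xy',np.round(s['eef_pos'][:2],1),flush=True)
sys.exit(0 if 4<f[2]<22 and abs(s['ft_torque'][2])<0.3 else 1)
E
python3 -m creep '[[0,0,0,-0.0005,0.0005,-0.0008,0.05],[0,0,0,-0.0005,0.0005,-0.0008,0.05]]'; python3 chk.py
```

```text
time_s: 8.48
eef_pos: [529.1, 150.3, 183.6]
eef_rot: [-0.195, 0.679, 0.195, 0.68]
ft_force: [0.4, -0.5, 8.4]
finger_gap: 59.5
8.47 z 183.62 F [ 0.4 -0.5  8.4] T [-0.01  0.02  0.04] j6 -1.962 xy [529.1 150.3]
```

```bash
python3 -m creep '[[6,0,0,0,0,0,0.05],[6,0,0,0,0,0,0.05]]' >/dev/null; python3 chk.py && python3 -m creep '[[6,0,0,0,0,0,0.05],[6,0,0,0,0,0,0.05]]' >/dev/null && python3 chk.py && python3 -m creep '[[6,0,0,0,0,0,0.05],[6,0,0,0,0,0,0.05]]' >/dev/null && python3 chk.py
```

```text
8.72 z 183.56 F [-0.3  0.2  8.8] T [ 0.02  0.09 -0.04] j6 -1.855 xy [529.1 150.4]
8.97 z 183.61 F [-0.5 -0.4  8.5] T [ 0.03  0.02 -0.06] j6 -1.751 xy [529.1 150.3]
9.22 z 183.6 F [-0.8 -0.1  8.7] T [ 0.02 -0.   -0.07] j6 -1.646 xy [529.1 150.4]
```

```bash
python3 -m creep '[[6,0,0,0,0,0,0.05],[6,0,0,0,0,0,0.05]]' >/dev/null; python3 chk.py && python3 -m creep '[[6,0,0,0,0,0,0.05],[6,0,0,0,0,0,0.05]]' >/dev/null && python3 chk.py && python3 -m creep '[[6,0,0,0,0,0,0.05],[6,0,0,0,0,0,0.05]]' >/dev/null && python3 chk.py && python3 -m creep '[[6,0,0,0,0,0,0.05],[6,0,0,0,0,0,0.05]]' >/dev/null && python3 chk.py && python3 -m creep '[[6,0,0,0,0,0,0.05],[6,0,0,0,0,0,0.05]]' >/dev/null && python3 chk.py && python3 -m creep '[[6,0,0,0,0,0,0.05],[6,0,0,0,0,0,0.05]]' >/dev/null && python3 chk.py
```

```text
9.47 z 183.59 F [0.1 0.2 8.1] T [ 0.08  0.02 -0.04] j6 -1.541 xy [529.1 150.4]
9.72 z 183.18 F [ 1.2 -0.1  5.7] T [-0.08 -0.13 -0.13] j6 -1.439 xy [528.8 150.3]
9.97 z 182.68 F [ 0.7 -1.1 -0.7] T [-0.08 -0.18  0.01] j6 -1.336 xy [528.3 150.2]
```

```bash
python3 -m creep '[[0,0,0,0.001,0,0,0.05],[0,0,0,0.002,0,0,0.05]]' >/dev/null; python3 chk.py;python3 -m creep '[[0,0,0,0.001,0,0,0.05],[0,0,0,0.002,0,0,0.05]]' >/dev/null; python3 chk.py
```

```text
10.22 z 180.89 F [ 2.  -3.1  1.3] T [-0.46 -0.39 -0.09] j6 -1.335 xy [528.6 150.1]
10.47 z 178.8 F [ 2.9 -3.   0.6] T [-0.49 -0.58 -0.08] j6 -1.334 xy [528.6 150.1]
```

```bash
python3 -m creep '[[0,0,0,0.0005,-0.0004,0.0004,0.05],[0,0,0,0.001,-0.0004,0.0004,0.05]]' >/dev/null; python3 chk.py;python3 -m creep '[[0,0,0,0.0005,0,0,0.05],[0,0,0,0.001,0,0,0.05]]' >/dev/null; python3 chk.py
```

```text
10.72 z 177.64 F [ 2.2 -1.1 -1.1] T [-0.06 -0.33  0.01] j6 -1.335 xy [528.6 149.9]
10.97 z 176.8 F [ 0.6 -0.6  1.2] T [-0.02 -0.15 -0.03] j6 -1.335 xy [528.6 149.9]
```

```bash
python3 -m creep '[[0,0,0,0.0005,0,0,0.05],[0,0,0,0.001,0,0,0.05]]' >/dev/null; python3 chk.py;python3 -m creep '[[0,0,0,0.0005,0,0,0.05],[0,0,0,0.001,0,0,0.05]]' >/dev/null; python3 chk.py
```

```text
11.22 z 175.89 F [ 0.1 -0.3  4.3] T [0.03 0.04 0.03] j6 -1.334 xy [528.7 149.9]
11.47 z 174.93 F [-0.8 -0.1  5.8] T [0.09 0.18 0.02] j6 -1.334 xy [528.7 149.9]
```

```bash
python3 -m creep '[[0,0,0,0.0004,0,0,0.05],[0,0,0,0.0008,0,0,0.05],[0,0,0,0.0008,0,0,0.05]]' >/dev/null; python3 chk.py
```

```text
11.85 z 174.24 F [-1.2 -0.   8.1] T [ 0.02  0.29 -0.05] j6 -1.334 xy [528.7 149.9]
```

```bash
python3 -m creep '[[3,0,0,0,0,0,0.05],[6,0,0,0,0,0,0.05],[6,0,0,0,0,0,0.05]]' >/dev/null; python3 chk.py && python3 -m creep '[[3,0,0,0,0,0,0.05],[6,0,0,0,0,0,0.05]]' >/dev/null;  python3 chk.py && python3 -m creep '[[3,0,0,0,0,0,0.05],[6,0,0,0,0,0,0.05]]' >/dev/null;  python3 chk.py
```

```text
12.22 z 174.34 F [-0.9  0.5  7.4] T [ 0.01  0.06 -0.08] j6 -1.229 xy [529.  149.8]
12.47 z 174.35 F [ 1.  -0.1  6.9] T [-0.07 -0.02  0.1 ] j6 -1.123 xy [529.  149.8]
12.72 z 174.35 F [-0.1  0.3  7.2] T [-0.02 -0.02  0.05] j6 -1.019 xy [529.  149.9]
```

```bash
python3 -m creep '[[3,0,0,0,0,0,0.05],[6,0,0,0,0,0,0.05],[9,0,0,0,0,0,0.05]]' >/dev/null; python3 chk.py && python3 -m creep '[[3,0,0,0,0,0,0.05],[6,0,0,0,0,0,0.05],[9,0,0,0,0,0,0.05]]' >/dev/null;  python3 chk.py && python3 -m creep '[[3,0,0,0,0,0,0.05],[6,0,0,0,0,0,0.05],[9,0,0,0,0,0,0.05]]' >/dev/null;  python3 chk.py; python3 -m creep '[[3,0,0,0,0,0,0.05],[6,0,0,0,0,0,0.05]]' >/dev/null;  python3 chk.py
```

```text
13.1 z 174.34 F [-0.1  0.   6.6] T [-0.08  0.02  0.09] j6 -0.862 xy [529.  149.8]
13.47 z 174.36 F [-0.7 -0.5  7.5] T [-0.08  0.05  0.03] j6 -0.704 xy [529.1 149.8]
13.85 z 174.37 F [-0.1 -0.6  7.9] T [-0.1   0.02  0.11] j6 -0.547 xy [529.  149.8]
14.1 z 174.36 F [ 0.5 -0.5  7.8] T [-0.06  0.02  0.11] j6 -0.443 xy [529.  149.8]
```

```bash
python3 -m creep '[[3,0,0,0,0,0,0.05],[5,0,0,0,0,0,0.05]]' >/dev/null; python3 chk.py && python3 -m creep '[[3,0,0,0,0,0,0.05],[5,0,0,0,0,0,0.05]]' >/dev/null;  python3 chk.py && python3 -m creep '[[3,0,0,0,0,0,0.05],[5,0,0,0,0,0,0.05]]' >/dev/null;  python3 chk.py && python3 -m creep '[[3,0,0,0,0,0,0.05],[5,0,0,0,0,0,0.05]]' >/dev/null;  python3 chk.py; grep -c . chk.py; python3 -c "
from rig import get_state as g;print(g()['finger_gap'])"
```

```text
14.35 z 174.34 F [-0.1 -0.   7.1] T [-0.15 -0.02  0.07] j6 -0.356 xy [529.  149.8]
14.6 z 174.32 F [0.2 0.6 7.7] T [-0.1   0.04  0.04] j6 -0.268 xy [529.  149.8]
14.85 z 174.29 F [-0.1 -3.9  8. ] T [-0.81  0.22  0.17] j6 -0.181 xy [528.8 149.5]
15.1 z 174.24 F [-2.2 -4.3  7.9] T [-0.84  0.34  0.59] j6 -0.094 xy [528.7 149.4]
4
59.287067042676426
```

```bash
python3 -m creep '[[0,0,0,0,0,0,0.05],[0,0,0,0,0,0,0.05]]' 45 >/dev/null;python3 chk.py; for i in 1; do python3 -m creep '[[4,0,0,0,0,0,0.05]]' >/dev/null;python3 chk.py;python3 -m creep '[[4,0,0,0,0,0,0.05]]' >/dev/null;python3 chk.py;python3 -m creep '[[4,0,0,0,0,0,0.05]]' >/dev/null;python3 chk.py;python3 -m creep '[[4,0,0,0,0,0,0.05]]' >/dev/null;python3 chk.py;done
```

```text
15.35 z 174.27 F [-2.5 -4.1  8.3] T [-0.86  0.31  0.43] j6 -0.096 xy [528.7 149.3]
15.47 z 174.27 F [-1.7 -5.9  8.5] T [-1.15  0.27  0.54] j6 -0.025 xy [528.7 149.3]
15.6 z 174.27 F [-3.2 -3.5  8.4] T [-0.84  0.5   0.57] j6 0.046 xy [528.6 149.3]
15.72 z 174.26 F [-2.9 -3.4  9.6] T [-0.72  0.52  0.44] j6 0.116 xy [528.6 149.3]
15.85 z 174.24 F [-3.  -4.6  8.5] T [-0.91  0.53  0.39] j6 0.186 xy [528.5 149.3]
```

```bash
python3 -m creep '[[4,0,0,0,0,0,0.05]]' >/dev/null;python3 chk.py;python3 -m creep '[[4,0,0,0,0,0,0.05]]' >/dev/null;python3 chk.py;python3 -m creep '[[4,0,0,0,0,0,0.05]]' >/dev/null;python3 chk.py;python3 -m creep '[[4,0,0,0,0,0,0.05]]' >/dev/null;python3 chk.py; python3 -m creep '[[4,0,0,0,0,0,0.05]]' >/dev/null;python3 chk.py; python3 -m creep '[[4,0,0,0,0,0,0.05]]' >/dev/null;python3 chk.py
python3 - <<'E'
from disc import *
im=get_image("wrist");cv2.imwrite("pics/w4.png",im[:,:,::-1])
E
```

```text
15.97 z 174.24 F [-3.2 -5.1  8.8] T [-0.89  0.51  0.39] j6 0.256 xy [528.5 149.4]
16.1 z 174.25 F [-2.4 -3.2  8.6] T [-0.76  0.6   0.33] j6 0.326 xy [528.5 149.4]
16.23 z 174.23 F [-3.2 -4.5  9.2] T [-0.77  0.65  0.58] j6 0.395 xy [528.4 149.4]
16.35 z 174.24 F [-2.7 -3.6 10.9] T [-0.76  0.67  0.58] j6 0.465 xy [528.4 149.4]
16.48 z 174.24 F [-4.3 -4.1 10. ] T [-0.78  0.82  0.51] j6 0.535 xy [528.4 149.4]
16.6 z 174.23 F [-3.5 -3.1  8.6] T [-0.66  0.76  0.48] j6 0.605 xy [528.3 149.4]
```

View pics/w4.png

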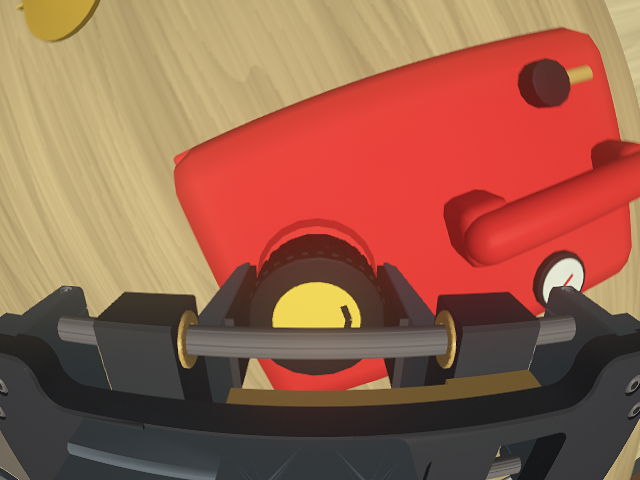

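```bash
python3 -m creep '[[4,0,0,0,0,0,0.05],[4,0,0,0,0,0,0.05]]' >/dev/null;python3 chk.py; python3 -m creep '[[0,0,0,-0.0004,-0.0001,0.0003,0.05],[0,0,0,-0.0008,-0.0001,0.0003,0.05],[0,0,0,-0.0008,-0.0001,0.0003,0.05]]'>/dev/null; python3 chk.py; python3 -m creep '[[0,0,0,0,0,0,0.065],[0,0,0,0,0,0,0.075],[0,0,0,0,0,0,0.08],[0,0,0,0,0,0,0.08]]'; python3 chk.py
```

```text
16.9 z 174.23 F [-3.7 -3.7  8.5] T [-0.69  0.82  0.32] j6 0.674 xy [528.3 149.4]
17.27 z 174.85 F [-1.6 -4.2  6.6] T [-0.84  0.46  0.3 ] j6 0.672 xy [528.3 149.4]
time_s: 17.77
eef_pos: [528.5, 149.6, 174.7]
eef_rot: [-0.609, -0.359, 0.609, -0.359]
ft_force: [-0.8, 0.2, 0.5]
finger_gap: 80.1
17.77 z 174.72 F [-0.8  0.2  0.5] T [-0.15  0.07  0.01] j6 0.672 xy [528.5 149.6]
```

```bash
python3 -m creep '[[0,0,0,-0.01,0,0,0.08],[0,0,0,-0.03,0,0,0.08],[0,0,0,-0.07,0,0,0.08],[0,0,0,-0.12,0,0,0.08],[0,0,0,-0.13,0,0,0.08]]'; python3 -m creep '[[0,0,0,-0.03,0.03,0.03,0.08],[0,0,0,-0.03,0.06,0.08,0.08],[0,0,0,-0.03,0.06,0.13,0.08],[0,0,0,-0.03,0.06,0.13,0.08]]'
python3 - <<'E'
from disc import *
for c in("wrist","top","scene"):
    im=get_image(c);cv2.imwrite(f"pics/{c}5.png",im[:,:,::-1])
    print(c,recognise("cap_center",c)[:2])
a=[]
for c,(x,y) in {"top":(283,247),"scene":(361,214)}.items():
    im=cv2.imread(f"pics/{c}5.png");a.append(cv2.resize(im[y-25:y+25,x-35:x+35],None,fx=5.5,fy=5.5,interpolation=cv2.INTER_CUBIC))
cv2.imwrite("pics/m5.png",np.hstack(a))
E
```

```text
time_s: 18.4
eef_pos: [529.8, 149.9, 308.7]
eef_rot: [0.611, 0.358, -0.607, 0.36]
ft_force: [0.1, -0.2, 0.2]
finger_gap: 79.9
time_s: 18.9
eef_pos: [516.7, 4.4, 334.7]
eef_rot: [-0.609, -0.358, 0.61, -0.358]
ft_force: [-0.3, 0.5, 0.3]
finger_gap: 80.1
wrist [{'location': [526.9, 146.5, 200.7], 'conf': 0.75}, {'location': [670.1, -224.0, 30.1], 'conf': 0.31}]
top [{'location': [523.4, 153.5, 205.3], 'conf': 0.79}]
scene [{'location': [539.6, 144.9, 203.1], 'conf': 0.95}]
```

View pics/wrist5.png

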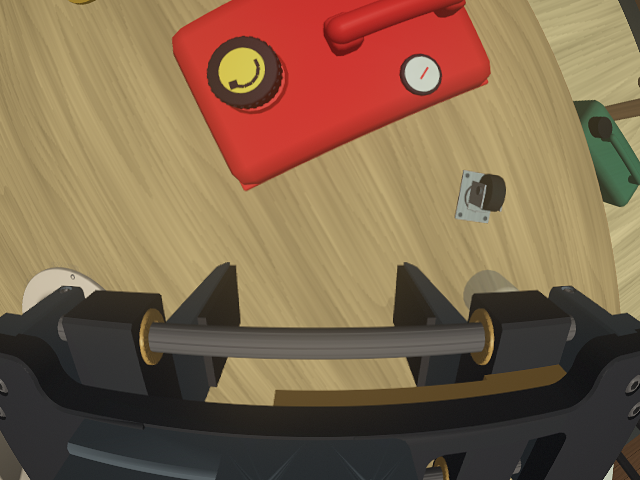

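View pics/scene5.png

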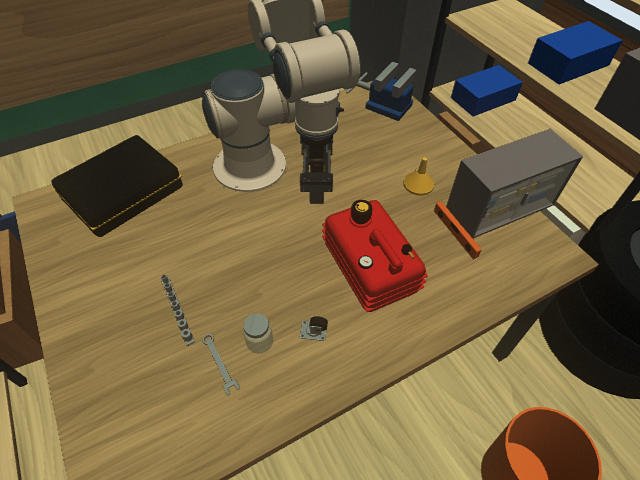

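View pics/m5.png

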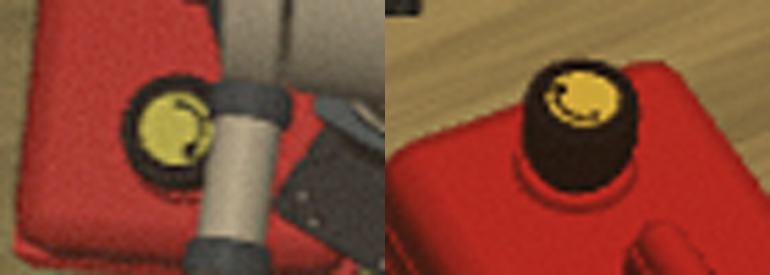

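```bash
python3 -c "
from rig import *;sign_off();print(get_state()['time_s'])"
```

```text
the job is handed in; nothing more can be done
the job is handed in; nothing more can be done
```

The cap is back on the tank's filler neck, closed and released, and I handed the job in at about 19 s on the robot's clock (limit 61 s).

- **Finding the slots:** I rested the cap on the flange with about 10 N and turned it clockwise in 6° steps. The lugs dropped in after about 36°.
- **Pressing down:** I squeezed the seal with about 10 N. The most downward force at any point was about 20 N, well under the 50 N limit.
- **Turning to the stop:** The lugs met the stops after about 1.1 rad. I then turned on by about 0.75–0.85 rad of clutch slip. The turning moment peaked at about 0.58 Nm, fell to 0.33 and rose to 0.58 again. That is one click and part of a second.
- **Grip:** Wrist pictures before and after showed the arrow in the same place in the gripper, so the slip was in the clutch and not in the fingers.

In the last pictures the cap sits upright on the neck with the gripper clear, and the things on the bench look unmoved. The recognisers put the cap's visible surface at 201–205 mm height, which matches a closed cap's top (about 204.5 mm). In plan their readings spread by up to 16 mm, so I relied on the pictures and on the arm's measured height (about 175 mm at closing). I counted the click from the moment trace only, as there is no direct reading of it.

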